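# Set the vent gap of a waste canister's screw cap with its square key

### The arm

A 6-joint arm with a two-finger parallel gripper is mounted at the origin on the work surface. World frame = base frame: x ahead of the robot, y to its left, z up, the work surface at z = 0. Lengths are in mm, angles in rad, forces in N, time in s.
With the tool pointing down it reaches from about 275 to 1000 mm from the base axis. Payload 8.4 kg.
Tool frame: the origin (TCP) lies on the centre line of the jaws, within the pads' length; the fingertips stand 25 mm ahead of it and the grasp point (between the pads) lies 6 mm ahead of it; x points along the fingers, z is the direction in which the jaws open and shut, and the axes are right-handed (so a half turn about x gives the same grasp; the last joint's range is limited). The gripper opens to 85 mm and grips with 20 to 120 N. Pads are 22 mm wide; open, the fingers measure 114 mm over their backs; the gripper's body (76 mm by 85 mm) begins 54 mm behind the grasp point. The pads swing forward as they close: fully open they stand 13 mm farther back than shut.
Start: joints at [1.175, 0.353, 1.633, -0, 1.155, -0.002], TCP at [239.812, 577.164, 256.281] pointing down, gripper open.
Joint ranges: [-2.63, 2.63], [-0.92, 2.1], [0.06, 2.66], [-1.3, 4.44], [0, 2.69], [-3.02, 3.02]. Speed limits (rad/s): [2.22, 2.22, 2.79, 3.14, 3.14, 3.14].

### API

Orientations are given as a rotation vector (axis times angle).
In Python, from rig import status, optics, robot gives the robot as it stands. The module is installed in compiled form; this text tells all that it offers.
- The arm moves only by the tool send_rows, never from a script. Its arguments are lists of equal length, an entry for each row: "linear": the shift along the world's x, y, z in m, a list of three; "spin": the turn about the world's z in degrees; "gripper": the opening, from 0 (shut) to 1 (fully open). A call has 1 to 12 rows; each row is the pose to reach, as a shift and turn from the pose commanded when the call began; what a row does not reach only later rows make up. A row lasts 1/10 s, in which the tool goes at most 50 mm and 8.59 degrees, less where a joint would pass 70% of its speed; a pose out of reach is approached as far as the arm can. A call with a gripper value outside its range is refused whole. The fingers move at their own pace and stop on an object; "squeeze" is the grip in N (left out, the last holds). Time passes only in rows, so rows that repeat a pose let the fingers close. It gives the time, the measured TCP pose, the force and the opening at its end, in the units of the state.
- status.sense(): the state, without advancing time (a new reading comes with each control period).
- optics.camera(name): name is "scene" or "top" or "wrist"; returns a dict with "img" (400x640x3 uint8, red, green, blue), "range_z" (400x640 float32, mm along the optical axis (not along the pixel's ray), 0 where there is no reading), "fx", "fy", "cx", "cy" (pixels), "position" and "attitude" of the camera in the world. Camera axes: x right, y down, z forward; pixel columns grow to the right and rows downward; lengths in mm; the calibration is good to about 2 mm. A picture is of the moment at which its call begins.
- robot.finish_job(): hands the job in, once; it reports no verdict.
The state is a dict: "t": time; "joint_positions": joint angles; "qd": joint speeds; "tau": joint torques, N m; "tool_pos": TCP position; "eef_rot": TCP orientation; "wrist_force": force on the tool from outside, world axes, zero at the start; "wrist_torque": the same for the moment, N m; "grip_width": finger opening in mm.
Only numpy, scipy, OpenCV 4.12 (cv2) and the standard library are available. Lean on these libraries where they do the work, as an engineer would, in place of code of your own. Each camera call takes 0.05 s, during which the arm holds its last target.

### The job

Fit the loose winged square-socket key onto the square boss of the waste canister's screw cap, fully home. With the key, screw the cap down clockwise until it stops on the bottom, then back it off a quarter turn so that the canister can breathe, and finish while still gripping the key on the cap, holding it still there without letting go. Leave the other things on the bench where they are.

Things in the scene. Friction and masses are not known exactly. Their poses are not given: they have to be found in the camera images.
- key_mid (a point): Winged key, loose steel, about 160 g, standing socket down. Upright square prism 27 x 27 x 58 mm; this point is its centre. Central square bore 17.4 mm wide, parallel to the flats, open below, 24 mm deep. Two wings on its +x and -x faces (72 mm overall, 12 mm thick), 38 to 52 mm above the underside: grip the two plain flats, across y. x along the wings, z up. Fits the boss in any of 4 ways.
- cap_boss (a point): Centre of the top of the square steel boss on the screw cap, on its turning axis; x and y square to the boss's sides, turning with the cap; z up. Boss 16 mm square, 20 mm tall from the cap's flat top, its upper 6 mm tapering to 8 mm. With the key home its underside rests on the cap's top: key centre 9 mm above this point. Play of key on boss about 0.09 rad each way. Top about 129 mm above the bench.
- canister: The waste canister with the square-boss cap: steel, 100 mm diameter, bolted down on a 130 mm square foot plate, origin at the centre of its underside. Its cap is ribbed grey plastic, 56 mm diameter, 16 mm high, on the canister's axis.
- cap (a joint): How far the screw cap is unscrewed, rad: 0 = fully down on its hard stop, growing anticlockwise seen from above (a quarter turn open is 1.57), at most 3.2. Its thread is already started (1.2 to 2.5 at first). It rises 4 mm per whole turn (0.64 mm per rad) as it unscrews, turns against a friction of about 0.08 N m and stays where it is left.
- canister2: The other steel canister, same size (100 mm diameter) and bolted down too, but its cap is domed with no boss; 116 mm tall overall. Not to be used. Origin at the centre of its underside. The two canisters can have changed places.
- foam_tray: Bystander: white tray 130 x 170 x 24 mm with two tubes standing in it (93 mm tall). Origin at the centre of its underside.
- spray_bottle: Bystander: white bottle, 60 mm diameter, 160 mm tall. Origin at the centre of its underside.
- specimen_jar: Bystander: clear jar, 48 mm diameter, 60 mm tall. Origin at the centre of its underside.
- round_knob: Bystander: round black knob, 46 mm diameter, 34 mm tall, no socket. Origin at the centre of its underside.
- slide_box: Bystander: open red slide box 85 x 100 x 30 mm. Origin at the centre of its underside.
- stain_bottle: Bystander: amber bottle, 54 mm diameter, 90 mm tall. Origin at the centre of its underside.

How it is judged:
By the outcome, as a careful person would: the job done as asked, in the order asked, and still so for the second after the job is handed in, while the arm keeps its last pose, push and grip.
It also fails if it takes over 58 s, if anything falls off the work surface, if the arm or the gripper's body presses on something with over 40 N, if the wrist force passes 120 N, or if a joint passes its speed limit or range.

## Working session

There is one attempt and no reset: what is moved stays moved. The work goes in short steps, Python scripts to look and compute and a tool call to move; the robot and the scene stay as the last step left them, time stands still between calls to the robot, and variables do not carry over. Pictures are saved under pics/ and viewed, and the job is handed in when it is done.

Besides the shell and the picture viewer there is one more tool, called in YAML: its name, and indented under it one key for each argument. send_rows: Moves the arm, as the interface text tells. Its arguments: {"type":"object","properties":{"linear":{"type":"array"},"spin":{"type":"array"},"gripper":{"type":"array"},"squeeze":{"type":"number"}},"required":["linear","spin","gripper"]}

```bash
mkdir -p pics; ls; cat > h.py <<'E'
import numpy as np, cv2
from rig import status, optics, robot
from scipy.spatial.transform import Rotation as R
def cam(n,save=None):
    c=optics.camera(n)
    if save: cv2.imwrite('pics/'+save,c['img'][:,:,::-1])
    return c
def pts(c):
    z=c['range_z']; h,w=z.shape
    u,v=np.meshgrid(np.arange(w),np.arange(h))
    p=np.stack([(u-c['cx'])/c['fx']*z,(v-c['cy'])/c['fy']*z,z],-1)
    a=np.array(c['attitude']); M=R.from_rotvec(a).as_matrix() if a.shape==(3,) else a
    return p@M.T+np.array(c['position'])
def ray(c,u,v,h):
    a=np.array(c['attitude']); M=R.from_rotvec(a).as_matrix() if a.shape==(3,) else a
    d=M@np.array([(u-c['cx'])/c['fx'],(v-c['cy'])/c['fy'],1.]);o=np.array(c['position'])
    return o+d*(h-o[2])/d[2]
E
python3 - <<'E'
from h import *
for n in ['top','scene','wrist']:
    c=cam(n,n+'0.png'); print(n,c['position'],c['attitude'],c['fx'],c['cx'],c['cy'])
    np.savez('pics/'+n+'0.npz',**c)
print(status.sense())
E
```

```text
pics
top [450.69686157  26.42864512 939.38646164] [-2.13204547  2.19860473 -0.09023182] 396.04811503072267 323.7016251384219 203.17593636464392
scene [1166.93540386 -475.7648482   608.34611619] [-1.94484697 -0.95622986  0.52322385] 420.8199478656827 317.0668628736092 202.52652095413399
wrist [169.78034919 606.25005189 372.29969832] [2.39913101 1.60159096 0.2381316 ] 286.7366775212707 316.8021933896788 198.65893044778673
{'t': 0.15, 'joint_positions': array([ 1.17458712e+00,  3.53475457e-01,  1.63392642e+00,  4.54043169e-06,
        1.15520620e+00, -2.40287870e-03]), 'qd': array([-2.62902176e-04, -3.07149240e-03, -1.79745291e-03, -1.08602899e-03,
       -1.82372446e-03, -7.08396332e-05]), 'tau': array([-1.16660226e-05, -6.05635428e+01, -3.42337024e+01,  2.02676574e-05,
        6.13814802e-03, -8.23225093e-06]), 'tool_pos': array([239.69401845, 576.8658612 , 255.75841071]), 'eef_rot': array([-0.9149817 ,  1.3710219 ,  0.91406212]), 'wrist_force': array([-0.6578627 , -0.38699265,  0.2376276 ]), 'wrist_torque': array([-0.00660935,  0.01856347,  0.00768305]), 'grip_width': 85.60762769186049}
```

View pics/top0.png

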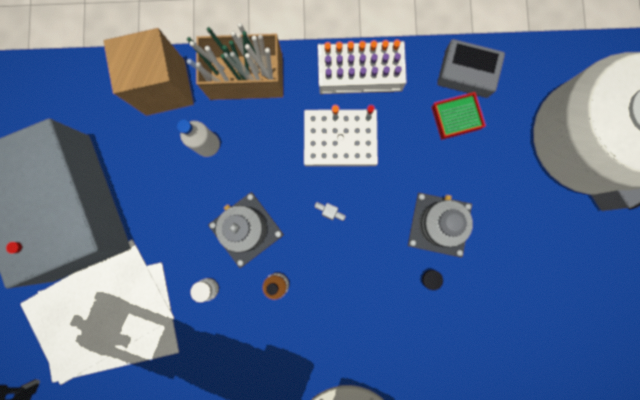

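View pics/scene0.png

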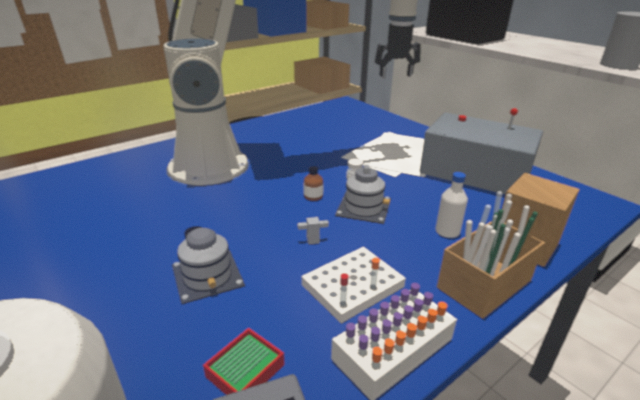

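View pics/wrist0.png

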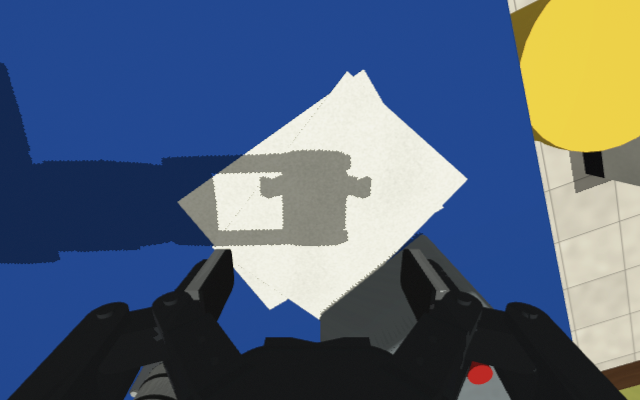

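The key is at top-view pixel (330,211), with its wings running from (315,205) to (345,217). The boss canister is the left one, with its cap at (237,228), and the domed one is at (447,222). Next I'll measure the key and the boss.

```bash
python3 - <<'E'
from h import *
c=dict(np.load('pics/top0.npz')); P=pts(c)
im=c['img'][:,:,::-1]
a=cv2.resize(im[190:240,300:360],None,fx=6,fy=6,interpolation=cv2.INTER_CUBIC)
b=cv2.resize(im[190:270,200:290],None,fx=5,fy=5,interpolation=cv2.INTER_CUBIC)
H=max(a.shape[0],b.shape[0]); o=np.zeros((H,a.shape[1]+b.shape[1],3),np.uint8)
o[:a.shape[0],:a.shape[1]]=a;o[:b.shape[0],a.shape[1]:]=b
o=o[:, :800]; cv2.imwrite('pics/crop0.png',o)
def stat(sl,zlo,zhi):
    q=P[sl].reshape(-1,3); q=q[(q[:,2]>zlo)&(q[:,2]<zhi)]
    if len(q)<3: return None
    r=cv2.minAreaRect(q[:,:2].astype(np.float32)); return len(q),q.mean(0).round(1),r
k=np.s_[195:228,305:356]
print('bench',P[180:200,380:400,2].mean(),P[250:260,340:360,2].mean())
print('wings',stat(k,44,80)); print('top',stat(k,54,80)); print('wingonly',stat(k,45,54))
b=np.s_[200:255,205:275]
for lo,hi in[(124,140),(115,124),(104,113),(90,104)]: print(lo,hi,stat(b,lo,hi))
print(np.round(P[206:217:1,324:337,2]))
E
```

```text
bench 3.1138422681335585 10.211836221405408
wings (254, array([518. ,  24.7,  55.8]), ((518.0623168945312, 25.058549880981445), (72.61540222167969, 26.011037826538086), 61.83620834350586))
top (162, array([517.5,  23.6,  58.2]), ((517.7171630859375, 24.413944244384766), (67.165771484375, 26.011037826538086), 61.83620834350586))
wingonly (91, array([519.1,  26.6,  51.6]), ((517.3773193359375, 25.67855453491211), (72.08209991455078, 21.719207763671875), 55.28050231933594))
124 140 (58, array([484.5, 224. , 127.8]), ((484.48895263671875, 224.6626739501953), (15.420098304748535, 15.710685729980469), 54.270050048828125))
115 124 (14, array([482.8, 219.8, 119.8]), ((484.8692321777344, 224.67941284179688), (16.53696060180664, 15.217374801635742), 52.99339294433594))
104 113 (503, array([483.9, 224. , 109.7]), ((484.28192138671875, 225.2589111328125), (57.27471923828125, 57.344051361083984), 30.817209243774414))
90 104 (199, array([482.3, 213.2,  93.1]), ((484.1501159667969, 224.16397094726562), (70.50021362304688, 69.0365982055664), 49.11082077026367))
[[49. -1. 59. 58. 57. 57. 61. 59. 59.  3.  3.  2.  2.]
 [50. 58. 58. 57. 56. 58. 58. 58. 60. 59. 59. -0.  1.]
 [53. 57. 60. 60. 56. 59. 59. 60. 57. 58. 59. 59. 60.]
 [58. 58. 61. 58. 61. 58. 58. 57. 60. 60. 59. 58. 60.]
 [61. 58. 60. 56. 54. 60. 60. 58. 58. 62. 62. 58. 61.]
 [58. 59. 60. 57. 61. 60. 59. 57. 60. 58. 62. 58. 58.]
 [61. 61. 59. 58. 57. 58. 60. 59. 62. 57. 55. 60.  4.]
 [59. 60. 58. 61. 60. 58. 60. 59. 61. 59. 56. 56. 53.]
 [60. 60. 61. 58. 57. 61. 60. 60. 57. 57. 59. 53. 51.]
 [57. 58. 59. 59. 60. 56. 61. 59. 60. 58. 57. 54. 51.]
 [24. 43. 57. 58. 59. 59. 59. 60. 57. 61. 11. 54. 54.]]
```

View pics/crop0.png

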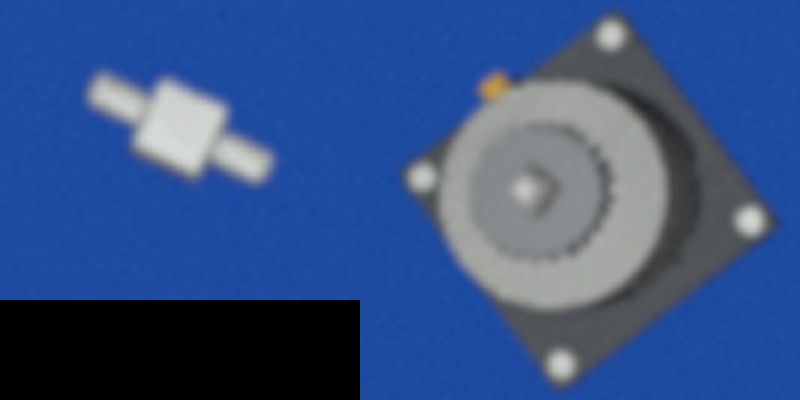

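```bash
python3 - <<'E'
from h import *
s=status.sense(); M=R.from_rotvec(s['eef_rot']).as_matrix(); print(M.round(3)); print('jaw yaw',np.degrees(np.arctan2(M[1,2],M[0,2])))
c=dict(np.load('pics/wrist0.npz')); print(R.from_rotvec(c['attitude']).as_matrix().round(3))
E
```

```text
[[-0.    -0.923  0.384]
 [-0.001  0.384  0.923]
 [-1.     0.    -0.001]]
jaw yaw 67.43645452350829
[[ 0.384  0.883  0.27 ]
 [ 0.923 -0.367 -0.113]
 [-0.001  0.292 -0.956]]
```

send_rows:
  linear:
    - [0.278,-0.552,0]
    - [0.278,-0.552,0]
    - [0.278,-0.552,0]
    - [0.278,-0.552,0]
    - [0.278,-0.552,0]
    - [0.278,-0.552,0]
    - [0.278,-0.552,0]
    - [0.278,-0.552,0]
    - [0.278,-0.552,0]
    - [0.278,-0.552,0]
    - [0.278,-0.552,0]
    - [0.278,-0.552,0]
  spin: [84.6,84.6,84.6,84.6,84.6,84.6,84.6,84.6,84.6,84.6,84.6,84.6]
  gripper: [1,1,1,1,1,1,1,1,1,1,1,1]

```text
t: 1.35
tool_pos: [491.9, 76.6, 256.4]
eef_rot: [-1.951, 0.482, 1.951]
wrist_force: [1.2, 0.6, -0.0]
grip_width: 85.3
```

send_rows:
  linear:
    - [0.02,-0.04,0]
    - [0.02,-0.04,0]
    - [0.02,-0.04,0]
    - [0.02,-0.04,0]
  spin: [0,0,0,0]
  gripper: [1,1,1,1]

```text
t: 1.75
tool_pos: [510.9, 39.0, 256.0]
eef_rot: [-1.948, 0.485, 1.95]
wrist_force: [0.4, 0.0, -0.5]
grip_width: 85.5
```

```bash
cat >> h.py <<'E'
def tool():
    s=status.sense(); M=R.from_rotvec(s['eef_rot']).as_matrix()
    print('t',s['t'],'tcp',s['tool_pos'].round(1),'yaw',np.degrees(np.arctan2(M[1,2],M[0,2])).round(2),'xax',M[:,0].round(3),'j',s['joint_positions'].round(3),'F',s['wrist_force'].round(1),'T',s['wrist_torque'].round(2),'w',round(s['grip_width'],1))
E
python3 - <<'E'
from h import *
tool(); c=cam('wrist','w1.png'); np.savez('pics/w1.npz',**c); tool()
P=pts(c); 
m=(P[...,2]>30)&(P[...,2]<80)&(c['range_z']>0)&(np.hypot(P[...,0]-518,P[...,1]-25)<60)
q=P[m]; print(len(q),q.mean(0))
for lo,hi in[(55,64),(47,54),(30,46)]:
    k=q[(q[:,2]>lo)&(q[:,2]<hi)]; print(lo,len(k),k.mean(0).round(1),cv2.minAreaRect(k[:,:2].astype(np.float32)))
E
```

```text
t 1.75 tcp [510.9  39.  256. ] yaw 152.05 xax [-0.001  0.    -1.   ] j [ 0.073  0.178  1.871  0.     1.094 -2.581] F [ 0.4  0.  -0.5] T [-0.   -0.03 -0.06] w 85.5
t 1.8 tcp [510.9  39.4 256.1] yaw 152.1 xax [-0.001  0.    -1.   ] j [ 0.074  0.178  1.871  0.     1.093 -2.581] F [-0.8  0.2  0.2] T [-0.04  0.02  0.02] w 85.6
1034 [516.63511048  23.14067157  53.70147325]
55 572 [517.5  24.6  57. ] ((517.894287109375, 24.67612648010254), (26.919734954833984, 26.886804580688477), 61.999942779541016)
47 411 [516.1  21.5  50.5] ((515.44287109375, 24.8986759185791), (71.7825927734375, 25.357982635498047), 70.39360046386719)
30 42 [512.1  19.   40.6] ((512.38232421875, 20.967613220214844), (61.54146957397461, 23.905914306640625), 83.24881744384766)
```

View pics/w1.png

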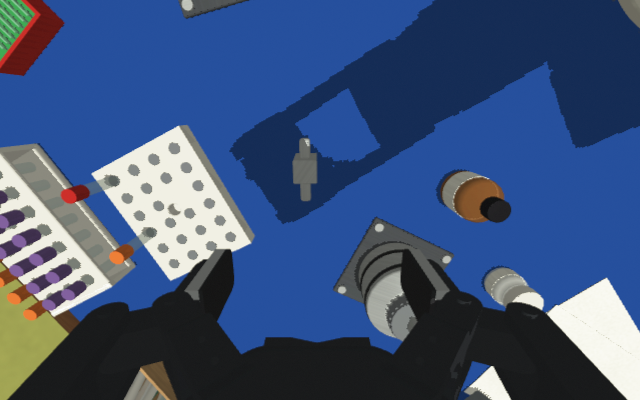

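send_rows:
  linear:
    - [0.007,-0.0145,-0.04]
    - [0.007,-0.0145,-0.09]
    - [0.007,-0.0145,-0.13]
    - [0.007,-0.0145,-0.13]
    - [0.007,-0.0145,-0.13]
  spin: [0,0,0,0,0]
  gripper: [1,1,1,1,1]

```text
t: 2.3
tool_pos: [518.3, 24.9, 126.7]
eef_rot: [-1.949, 0.484, 1.951]
wrist_force: [0.3, -0.7, 0.7]
grip_width: 85.6
```

```bash
python3 - <<'E'
from h import *
tool(); c=cam('wrist','w2.png'); np.savez('pics/w2.npz',**c)
P=pts(c); 
m=(P[...,2]>30)&(P[...,2]<80)&(c['range_z']>0)&(np.hypot(P[...,0]-518,P[...,1]-25)<45)
q=P[m]; print(len(q),q.mean(0))
for lo,hi in[(55,64),(47,54)]:
    k=q[(q[:,2]>lo)&(q[:,2]<hi)]; print(lo,len(k),k.mean(0).round(1),cv2.minAreaRect(k[:,:2].astype(np.float32)))
E
```

```text
t 2.3 tcp [518.3  24.9 126.7] yaw 152.12 xax [-0.001  0.    -1.   ] j [ 0.045  0.359  1.967  0.     0.817 -2.61 ] F [ 0.3 -0.7  0.7] T [-0.05 -0.    0.05] w 85.6
2545 [516.03910579  21.37220499  53.41542564]
55 1380 [517.4  24.2  57. ] ((517.841796875, 24.552635192871094), (27.403635025024414, 26.37577247619629), 63.01931381225586)
47 989 [515.1  19.5  50.5] ((515.550048828125, 24.886449813842773), (72.13844299316406, 25.93324089050293), 71.25349426269531)
```

View pics/w2.png

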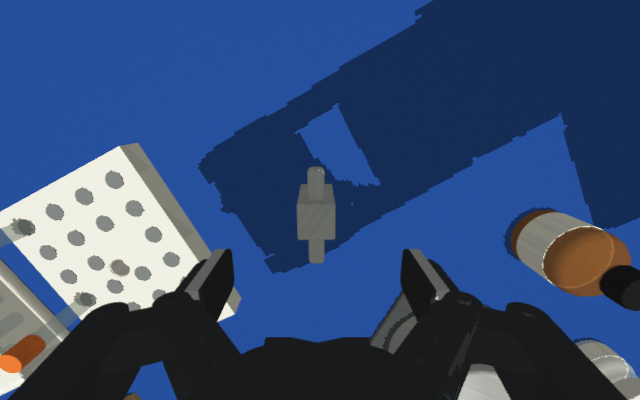

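The key sits at (316,215) in the wrist view, midway between the fingers and aligned with them. I'll descend and grip.

send_rows:
  linear:
    - [-0.0004,-0.0003,-0.03]
    - [-0.0004,-0.0003,-0.06]
    - [-0.0004,-0.0003,-0.087]
    - [-0.0004,-0.0003,-0.087]
    - [-0.0004,-0.0003,-0.087]
  spin: [0,0,0,0,0]
  gripper: [1,1,1,1,1]
  squeeze: 60

```text
t: 2.85
tool_pos: [519.4, 23.9, 41.2]
eef_rot: [-1.951, 0.484, 1.947]
wrist_force: [0.2, 0.6, 0.6]
grip_width: 85.8
```

send_rows:
  linear:
    - [0,0,0]
    - [0,0,0]
    - [0,0,0]
    - [0,0,0]
    - [0,0,0]
    - [0,0,0]
    - [0,0,0]
    - [0,0,0]
    - [0,0,0]
    - [0,0,0]
  spin: [0,0,0,0,0,0,0,0,0,0]
  gripper: [0.5,0,0,0,0,0,0,0,0,0]
  squeeze: 60

```text
t: 3.85
tool_pos: [518.4, 23.6, 40.0]
eef_rot: [-1.949, 0.485, 1.948]
wrist_force: [-2.1, -0.1, 8.8]
grip_width: 26.6
```

```bash
python3 - <<'E'
from h import *
tool(); c=cam('wrist','w3.png'); 
E
```

```text
t 3.85 tcp [518.4  23.6  40. ] yaw 152.04 xax [ 0.001  0.    -1.   ] j [ 0.043  0.504  2.007  0.     0.63  -2.611] F [-2.1 -0.1  8.8] T [ 0.02  0.3  -0.  ] w 26.6
```

View pics/w3.png

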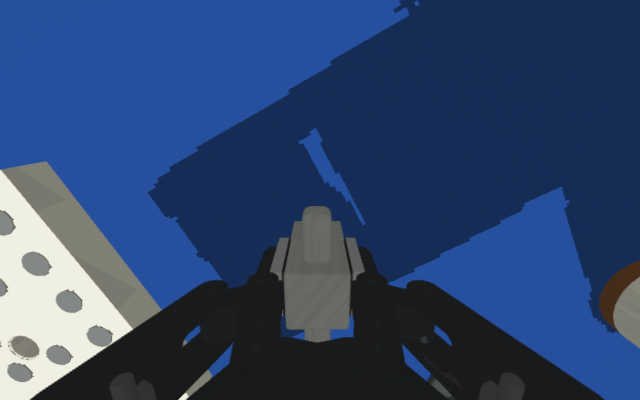

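send_rows:
  linear:
    - [0,0,0.03]
    - [0,0,0.08]
    - [0,0,0.13]
    - [0,0,0.18]
    - [-0.005,0.03,0.22]
    - [-0.013,0.08,0.22]
    - [-0.022,0.13,0.22]
    - [-0.03,0.18,0.22]
    - [-0.0335,0.2005,0.22]
    - [-0.0335,0.2005,0.22]
    - [-0.0335,0.2005,0.22]
  spin: [0,0,0,0,-2,-4,-6,-8,-9,-9,-9]
  gripper: [0,0,0,0,0,0,0,0,0,0,0]

```text
t: 5.0
tool_pos: [484.1, 224.2, 259.0]
eef_rot: [-1.852, 0.618, 1.853]
wrist_force: [-0.6, -0.2, -2.0]
grip_width: 26.7
```

```bash
python3 - <<'E'
from h import *
tool(); c=cam('wrist','w4.png'); np.savez('pics/w4.npz',**c)
P=pts(c)
m=(c['range_z']>0)&(np.hypot(P[...,0]-484,P[...,1]-224)<35)
q=P[m]
for lo,hi in[(127,134),(124,134),(116,134),(113,124),(100,112)]:
    k=q[(q[:,2]>lo)&(q[:,2]<hi)]
    if len(k)>5: print(lo,len(k),k.mean(0).round(1),cv2.minAreaRect(k[:,:2].astype(np.float32)))
cv2.imwrite('pics/w4c.png',cv2.resize(c['img'][130:270,250:390,::-1],None,fx=4,fy=4,interpolation=cv2.INTER_CUBIC))
E
```

```text
t 5.0 tcp [484.1 224.2 259. ] yaw 143.14 xax [-0.001 -0.001 -1.   ] j [ 0.431  0.209  1.825 -0.     1.109 -2.067] F [-0.6 -0.2 -2. ] T [ 0.02 -0.02  0.04] w 26.7
127 106 [483.3 224.6 128.2] ((483.37139892578125, 224.90032958984375), (10.60116195678711, 9.986859321594238), 52.8504753112793)
124 208 [483.  224.  126.8] ((483.47393798828125, 224.31341552734375), (13.422176361083984, 14.614931106567383), 53.28474807739258)
116 319 [482.8 223.5 125.1] ((483.31201171875, 224.8467254638672), (16.45580291748047, 15.805306434631348), 52.81766891479492)
113 122 [482.1 222.  121.3] ((483.39031982421875, 224.78851318359375), (16.494049072265625, 15.78404712677002), 53.609161376953125)
100 1997 [480.1 220.3 107.8] ((482.1764221191406, 223.1426239013672), (54.715736389160156, 58.0978889465332), 52.842193603515625)
```

View pics/w4.png

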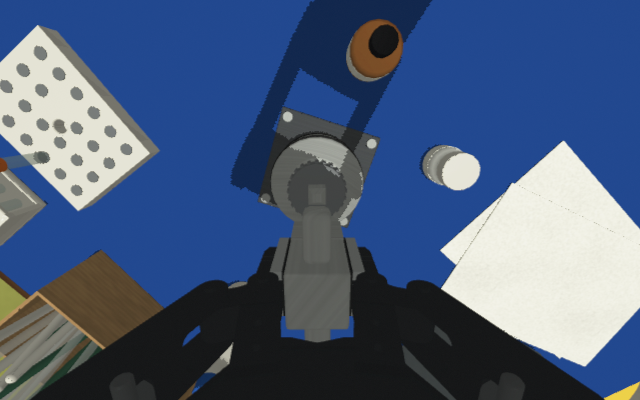

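View pics/w4c.png

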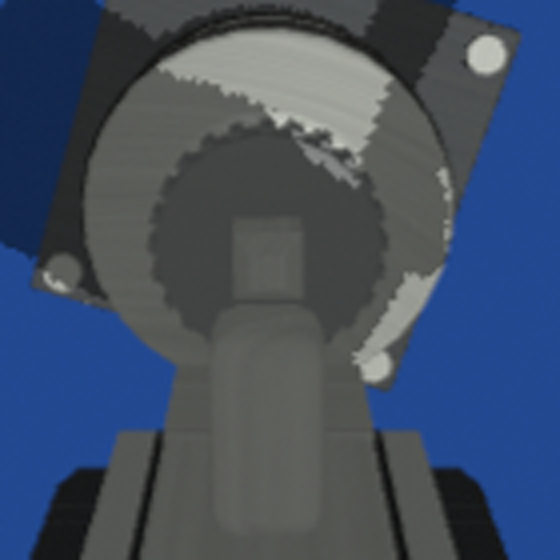

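send_rows:
  linear:
    - [-0.0007,0.0003,-0.03]
    - [-0.0007,0.0003,-0.06]
    - [-0.0007,0.0003,-0.082]
    - [-0.0007,0.0003,-0.082]
    - [-0.0007,0.0003,-0.082]
  spin: [0,0,0,0,0]
  gripper: [0,0,0,0,0]

```text
t: 5.55
tool_pos: [484.2, 223.5, 177.6]
eef_rot: [-1.85, 0.62, 1.851]
wrist_force: [0.3, 0.9, -1.9]
grip_width: 26.2
```

```bash
python3 - <<'E'
from h import *
tool(); c=cam('wrist','w5.png'); cam('scene','s5.png'); np.savez('pics/w5.npz',**c)
P=pts(c); m=(c['range_z']>0)&(P[...,2]>180)&(P[...,2]<204)&(np.hypot(P[...,0]-484,P[...,1]-224)<24)
q=P[m]
for lo,hi in[(190,202),(194,200)]:
    k=q[(q[:,2]>lo)&(q[:,2]<hi)]
    if len(k)>5: print(lo,len(k),k.mean(0).round(1),cv2.minAreaRect(k[:,:2].astype(np.float32)))
i=cv2.imread('pics/s5.png')[130:250,300:440]; cv2.imwrite('pics/s5c.png',cv2.resize(i,None,fx=4,fy=4,interpolation=cv2.INTER_CUBIC))
E
```

```text
t 5.55 tcp [484.2 223.5 177.6] yaw 142.97 xax [-0.001 -0.    -1.   ] j [ 0.43   0.305  1.902 -0.     0.936 -2.065] F [ 0.3  0.9 -1.9] T [ 0.03 -0.02  0.06] w 26.2
190 4570 [482.  222.1 194.6] ((484.0735168457031, 223.60000610351562), (28.367403030395508, 41.403892517089844), 52.32050704956055)
194 3321 [482.6 223.1 195. ] ((483.93017578125, 223.28598022460938), (27.44548797607422, 41.394683837890625), 51.922096252441406)
```

View pics/s5c.png

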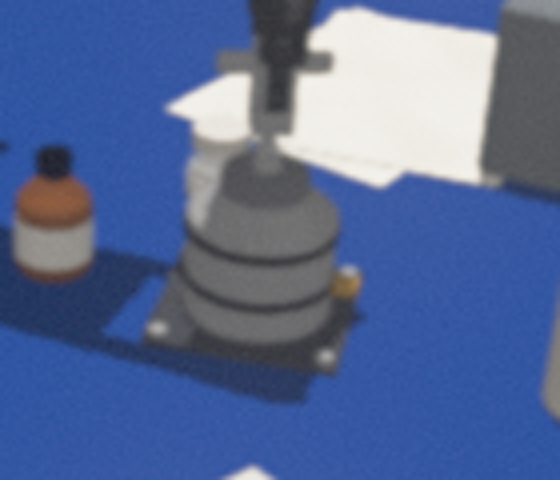

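View pics/w5.png

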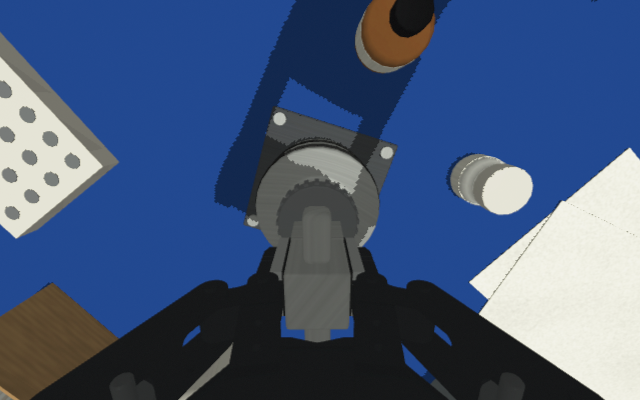

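send_rows:
  linear:
    - [-0.0003,0.0007,-0.004]
    - [-0.0003,0.0007,-0.008]
    - [-0.0003,0.0007,-0.012]
    - [-0.0003,0.0007,-0.016]
    - [-0.0003,0.0007,-0.016]
  spin: [0,0,0,0,0]
  gripper: [0,0,0,0,0]

```text
t: 6.15
tool_pos: [483.8, 224.9, 160.9]
eef_rot: [-1.852, 0.619, 1.851]
wrist_force: [2.9, -1.8, -3.5]
grip_width: 26.4
```

```bash
python3 - <<'E'
from h import *
tool()
E
```

```text
t 6.15 tcp [483.8 224.9 160.9] yaw 143.06 xax [ 0.    -0.001 -1.   ] j [ 4.330e-01  3.280e-01  1.914e+00 -1.000e-03  8.990e-01 -2.064e+00] F [ 2.9 -1.8 -3.5] T [-0.37 -0.41 -0.03] w 26.4
```

send_rows:
  linear:
    - [0,0,-0.003]
    - [0,0,-0.006]
    - [0,0,-0.009]
    - [0,0,-0.01]
    - [0,0,-0.01]
  spin: [0,0,0,0,0]
  gripper: [0,0,0,0,0]

```text
t: 6.65
tool_pos: [483.9, 224.9, 151.1]
eef_rot: [-1.851, 0.619, 1.85]
wrist_force: [3.1, -4.8, -1.0]
grip_width: 26.4
```

```bash
python3 - <<'E'
from h import *
tool()
E
```

```text
t 6.65 tcp [483.9 224.9 151.1] yaw 143.05 xax [ 0. -0. -1.] j [ 4.330e-01  3.420e-01  1.921e+00 -1.000e-03  8.780e-01 -2.064e+00] F [ 3.1 -4.8 -1. ] T [-0.78 -0.56  0.08] w 26.4
```

send_rows:
  linear:
    - [0.0002,-0.0003,-0.001]
    - [0.0002,-0.0003,-0.002]
    - [0.0002,-0.0003,-0.003]
    - [0.0002,-0.0003,-0.003]
  spin: [0,0,0,0]
  gripper: [0,0,0,0]

```text
t: 7.05
tool_pos: [484.0, 224.9, 149.1]
eef_rot: [-1.851, 0.618, 1.85]
wrist_force: [-1.2, -5.0, 11.0]
grip_width: 26.2
```

```bash
python3 - <<'E'
from h import *
tool()
E
```

```text
t 7.05 tcp [484.  224.9 149.1] yaw 143.04 xax [ 0.  0. -1.] j [ 0.432  0.344  1.923 -0.     0.874 -2.064] F [-1.2 -5.  11. ] T [-0.87  0.11 -0.02] w 26.2
```

send_rows:
  linear:
    - [0,-0.0005,-0.0001]
    - [0,-0.0005,-0.0001]
    - [0,-0.0005,-0.0002]
    - [0,-0.0005,-0.0003]
    - [0,-0.0005,-0.0003]
    - [0,-0.0005,-0.0004]
    - [0,-0.0005,-0.0005]
    - [0,-0.0005,-0.0005]
    - [0,-0.0005,-0.0006]
    - [0,-0.0005,-0.0007]
  spin: [-6,-12,-18,-24,-30,-36,-42,-48,-54,-60]
  gripper: [0,0,0,0,0,0,0,0,0,0]
  squeeze: 80

```text
t: 8.05
tool_pos: [484.5, 225.0, 148.5]
eef_rot: [-1.116, 1.264, 1.116]
wrist_force: [0.2, -1.7, 8.6]
grip_width: 26.2
```

```bash
python3 - <<'E'
from h import *
tool()
E
```

```text
t 8.05 tcp [484.5 225.  148.5] yaw 82.79 xax [ 0.002  0.001 -1.   ] j [ 4.320e-01  3.450e-01  1.923e+00  1.000e-03  8.710e-01 -1.014e+00] F [ 0.2 -1.7  8.6] T [-0.28 -0.11  0.07] w 26.2
```

send_rows:
  linear:
    - [0,0,0]
    - [0,0,-0.0001]
    - [0,0,-0.0001]
    - [0,0,-0.0001]
    - [0,0,-0.0002]
    - [0,0,-0.0002]
    - [0,0,-0.0002]
    - [0,0,-0.0003]
  spin: [-3,-6,-9,-12,-15,-18,-21,-24]
  gripper: [0,0,0,0,0,0,0,0]

```text
t: 8.85
tool_pos: [484.7, 225.0, 148.2]
eef_rot: [-0.801, 1.416, 0.801]
wrist_force: [0.8, -2.0, 9.2]
grip_width: 26.0
```

```bash
python3 - <<'E'
from h import *
tool()
E
```

```text
t 8.85 tcp [484.7 225.  148.2] yaw 58.91 xax [ 0.002  0.001 -1.   ] j [ 0.432  0.346  1.923  0.     0.87  -0.597] F [ 0.8 -2.   9.2] T [-0.41 -0.17  0.13] w 26.0
```

send_rows:
  linear:
    - [0,0,0]
    - [0,0,-0.0001]
    - [0,0,-0.0001]
    - [0,0,-0.0001]
    - [0,0,-0.0002]
    - [0,0,-0.0002]
    - [0,0,-0.0002]
    - [0,0,-0.0003]
  spin: [-3,-6,-9,-12,-15,-18,-21,-24]
  gripper: [0,0,0,0,0,0,0,0]

```text
t: 9.65
tool_pos: [484.8, 224.9, 148.0]
eef_rot: [-0.477, 1.515, 0.477]
wrist_force: [2.4, -3.0, 9.7]
grip_width: 26.4
```

```bash
python3 - <<'E'
from h import *
tool()
E
```

```text
t 9.65 tcp [484.8 224.9 148. ] yaw 34.92 xax [ 0.002  0.001 -1.   ] j [ 0.431  0.346  1.923  0.     0.87  -0.178] F [ 2.4 -3.   9.7] T [-0.63 -0.38  0.11] w 26.4
```

send_rows:
  linear:
    - [0,0,0]
    - [0,0,0]
    - [0,0,-0.0001]
    - [0,0,-0.0001]
    - [0,0,-0.0001]
    - [0,0,-0.0002]
  spin: [-3,-6,-9,-12,-15,-18]
  gripper: [0,0,0,0,0,0]

```text
t: 10.25
tool_pos: [484.3, 225.1, 147.9]
eef_rot: [-0.234, 1.556, 0.235]
wrist_force: [-0.7, -1.6, 12.0]
grip_width: 26.3
```

```bash
python3 - <<'E'
from h import *
tool()
E
```

```text
t 10.25 tcp [484.3 225.1 147.9] yaw 17.12 xax [ 0.002  0.001 -1.   ] j [ 0.432  0.346  1.924 -0.     0.87   0.134] F [-0.7 -1.6 12. ] T [-0.25  0.31  1.92] w 26.3
```

send_rows:
  linear:
    - [0,0,0]
    - [0,0,0]
    - [0,0,0]
  spin: [-1,-2,-2]
  gripper: [0,0,0]

```text
t: 10.55
tool_pos: [484.4, 225.1, 147.9]
eef_rot: [-0.208, 1.559, 0.209]
wrist_force: [-1.2, -0.5, 12.4]
grip_width: 26.3
```

```bash
python3 - <<'E'
from h import *
tool(); c=cam('wrist','w6.png')
E
```

```text
t 10.55 tcp [484.4 225.1 147.9] yaw 15.23 xax [ 0.002  0.    -1.   ] j [ 0.432  0.346  1.924 -0.     0.87   0.167] F [-1.2 -0.5 12.4] T [-0.23  0.25  2.01] w 26.3
```

View pics/w6.png

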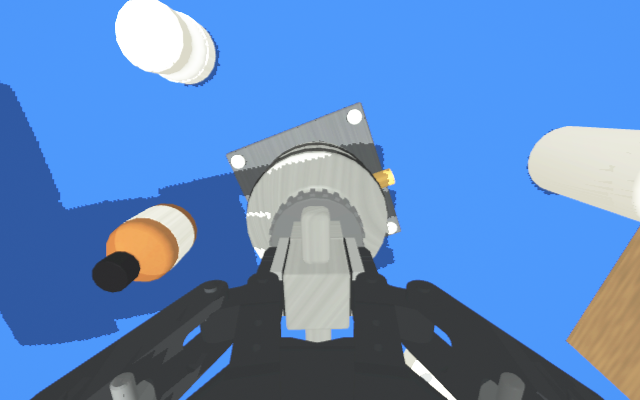

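```bash
cat >> h.py <<'E'
def keyang(c,name):
    # prism top: points at z 163..170 near tool axis, plus image edges
    P=pts(c); s=status.sense(); x,y,z=s['tool_pos']
    M=R.from_rotvec(s['eef_rot']).as_matrix(); yaw=np.arctan2(M[1,2],M[0,2])
    d=P[...,:2]-[x,y]; a=d@[np.cos(yaw),np.sin(yaw)]; b=d@[-np.sin(yaw),np.cos(yaw)] # a along jaws, b tool y
    ok=(c['range_z']>0)&(np.abs(a)<14.5)&(np.abs(b)<50)
    zz=P[...,2]-z
    # far wing (b<-15) top centre line: per row centroid
    w=ok&(b<-15)&(b>-35)&(zz>8)&(zz<16); 
    A=[];B=[]
    for r in range(w.shape[0]):
        if w[r].sum()>8:
            A.append((a[r][w[r]].max()+a[r][w[r]].min())/2);B.append(b[r][w[r]].mean())
    if len(A)>3: print(name,'wing n',len(A),'angle-from-tool(deg)',np.degrees(np.arctan(-np.polyfit(B,A,1)[0])).round(2),'mean a,b',np.mean(A).round(2),np.mean(B).round(1))
    t=ok&(zz>15)&(zz<22)&(np.abs(b)<16)
    A=[];B=[]
    for r in range(t.shape[0]):
        if t[r].sum()>20:
            A.append((a[r][t[r]].max()+a[r][t[r]].min())/2);B.append(b[r][t[r]].mean())
    if len(A)>3: print(name,'top n',len(A),'angle',np.degrees(np.arctan(-np.polyfit(B,A,1)[0])).round(2),'a',np.mean(A).round(2))
E
python3 - <<'E'
from h import *
tool()
for i in range(2): keyang(cam('wrist'),str(i))
c=cam('wrist')
cv2.imwrite('pics/w7.png',cv2.resize(c['img'][190:350,240:400,::-1],None,fx=3.7,fy=3.7,interpolation=cv2.INTER_CUBIC))
o=cv2.imread('pics/w4.png'); cv2.imwrite('pics/w4d.png',cv2.resize(o[190:350,240:400],None,fx=3.7,fy=3.7,interpolation=cv2.INTER_CUBIC))
E
```

```text
t 10.6 tcp [484.3 225.  147.9] yaw 15.26 xax [ 0.002  0.    -1.   ] j [ 0.432  0.346  1.924 -0.     0.87   0.166] F [-1.5 -1.8 12.2] T [-0.22  0.28  1.96] w 26.0
0 wing n 13 angle-from-tool(deg) -5.55 mean a,b -0.47 -21.5
0 top n 57 angle 0.82 a -0.16
1 wing n 13 angle-from-tool(deg) -4.71 mean a,b -0.46 -21.5
1 top n 57 angle 0.78 a -0.15
```

View pics/w7.png

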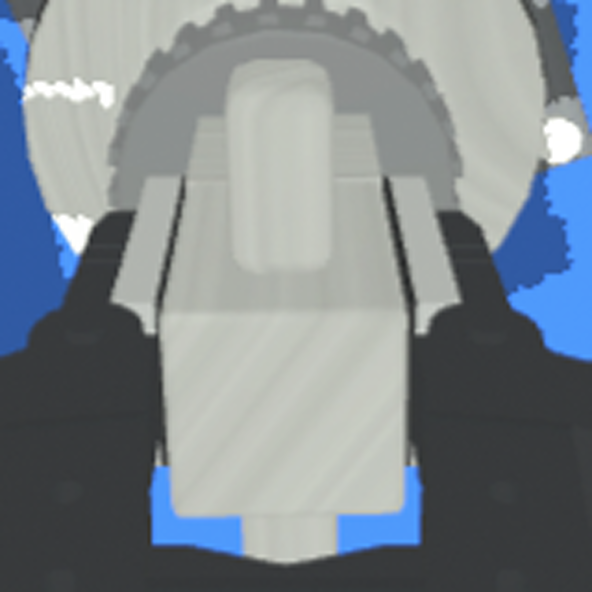

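View pics/w4d.png

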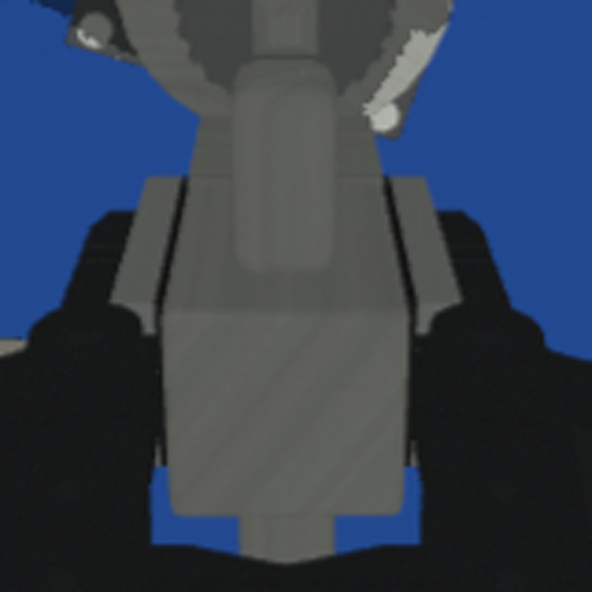

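send_rows:
  linear:
    - [0,0,0]
    - [0,0,0]
    - [0,0,0]
  spin: [1,2,2]
  gripper: [0,0,0]

```text
t: 11.05
tool_pos: [484.3, 225.1, 147.9]
eef_rot: [-0.235, 1.556, 0.236]
wrist_force: [-0.8, -2.0, 11.1]
grip_width: 26.3
```

```bash
python3 - <<'E'
from h import *
tool()
for i in range(2): keyang(cam('wrist'),str(i))
E
```

```text
t 11.05 tcp [484.3 225.1 147.9] yaw 17.21 xax [ 0.002  0.001 -1.   ] j [0.432 0.346 1.924 0.    0.87  0.132] F [-0.8 -2.  11.1] T [-0.27  0.22  1.3 ] w 26.3
0 wing n 13 angle-from-tool(deg) -3.43 mean a,b -0.57 -21.4
0 top n 57 angle 0.53 a -0.14
1 wing n 13 angle-from-tool(deg) -2.34 mean a,b -0.62 -21.4
1 top n 57 angle 0.26 a -0.18
```

send_rows:
  linear:
    - [0,0,0]
    - [0,0,0]
    - [0,0,0]
    - [0,0,0]
  spin: [2,4,5,5]
  gripper: [0,0,0,0]

```text
t: 11.55
tool_pos: [484.2, 225.0, 147.9]
eef_rot: [-0.302, 1.548, 0.303]
wrist_force: [-1.6, -1.5, 12.1]
grip_width: 26.2
```

```bash
python3 - <<'E'
from h import *
tool()
E
```

```text
t 11.55 tcp [484.2 225.  147.9] yaw 22.1 xax [ 0.001  0.001 -1.   ] j [4.320e-01 3.460e-01 1.924e+00 1.000e-03 8.700e-01 4.600e-02] F [-1.6 -1.5 12.1] T [-0.39  0.3   0.41] w 26.2
```

send_rows:
  linear:
    - [0,0,0]
    - [0,0,0]
    - [0,0,0]
  spin: [2,3,3]
  gripper: [0,0,0]

```text
t: 11.85
tool_pos: [484.2, 225.0, 147.9]
eef_rot: [-0.342, 1.542, 0.344]
wrist_force: [-1.2, -1.5, 12.6]
grip_width: 26.1
```

```bash
python3 - <<'E'
from h import *
tool()
E
```

```text
t 11.85 tcp [484.2 225.  147.9] yaw 25.07 xax [ 0.001  0.001 -1.   ] j [ 4.320e-01  3.460e-01  1.924e+00  1.000e-03  8.700e-01 -6.000e-03] F [-1.2 -1.5 12.6] T [-0.35  0.31  0.15] w 26.1
```

send_rows:
  linear:
    - [0,0,0]
    - [0,0,0]
    - [0,0,0]
  spin: [2,4,5]
  gripper: [0,0,0]

```text
t: 12.15
tool_pos: [484.2, 225.0, 147.9]
eef_rot: [-0.411, 1.53, 0.412]
wrist_force: [-2.1, -2.1, 12.0]
grip_width: 26.4
```

```bash
python3 - <<'E'
from h import *
tool()
for i in range(2): keyang(cam('wrist'),str(i)); tool()
E
```

```text
t 12.15 tcp [484.2 225.  147.9] yaw 30.08 xax [ 0.001  0.001 -1.   ] j [ 4.320e-01  3.460e-01  1.924e+00  1.000e-03  8.700e-01 -9.400e-02] F [-2.1 -2.1 12. ] T [-0.36  0.39 -0.14] w 26.4
0 wing n 13 angle-from-tool(deg) 0.16 mean a,b -0.62 -21.3
0 top n 57 angle 0.63 a 0.03
t 12.2 tcp [484.1 225.  147.9] yaw 30.13 xax [ 0.001  0.001 -1.   ] j [ 4.320e-01  3.460e-01  1.924e+00  1.000e-03  8.700e-01 -9.500e-02] F [-2.2 -1.9 12. ] T [-0.34  0.31 -0.02] w 26.5
1 wing n 13 angle-from-tool(deg) -0.51 mean a,b -0.64 -21.3
1 top n 57 angle 0.94 a -0.02
t 12.25 tcp [484.2 225.  148. ] yaw 30.05 xax [ 0.001  0.001 -1.   ] j [ 4.320e-01  3.460e-01  1.924e+00  1.000e-03  8.700e-01 -9.300e-02] F [-1.7 -1.8 13.9] T [-0.3   0.32 -0.02] w 26.1
```

```bash
cat >> h.py <<'E'
def proj(c,X):
    M=R.from_rotvec(c['attitude']).as_matrix(); p=(np.asarray(X)-c['position'])@M
    return np.stack([c['fx']*p[:,0]/p[:,2]+c['cx'],c['fy']*p[:,1]/p[:,2]+c['cy']],1)
def unwrap(c,cen,z,rs,ths):
    T,RR=np.meshgrid(np.radians(ths),rs)
    X=np.stack([cen[0]+RR*np.cos(T),cen[1]+RR*np.sin(T),0*T+z],-1)
    uv=proj(c,X.reshape(-1,3)).reshape(*T.shape,2).astype(np.float32)
    return cv2.remap(c['img'],uv[...,0],uv[...,1],cv2.INTER_CUBIC)
E
python3 - <<'E'
from h import *
tool()
c=cam('wrist','w8.png'); np.savez('pics/w8.npz',**c)
# save relative pose tool->cam
s=status.sense(); Mt=R.from_rotvec(s['eef_rot']).as_matrix(); Mc=R.from_rotvec(c['attitude']).as_matrix()
rel=dict(p=Mt.T@(c['position']-s['tool_pos']),M=Mt.T@Mc); np.savez('pics/rel.npz',**rel); print(rel['p'])
s=status.sense()
th=np.arange(0,360,.5)
u=unwrap(c,(484.2,225),108,np.arange(20,36,.2),th)
cv2.imwrite('pics/u8.png',cv2.resize(u[:,:,::-1],(800,300)))
d6=dict(c); d6['img']=cv2.imread('pics/w6.png')[:,:,::-1].copy()
# pose at w6
Rz=lambda a:R.from_euler('z',a,degrees=True).as_matrix()
dy=15.25-30.07
d6['attitude']=(R.from_matrix(Rz(dy)@Mc)).as_rotvec(); d6['position']=np.array([484.3,225.05,147.9])+Rz(dy)@(c['position']-s['tool_pos'])
np.savez('pics/w6.npz',**d6)
u6=unwrap(d6,(484.2,225),108,np.arange(20,36,.2),th)
cv2.imwrite('pics/u68.png',np.vstack([cv2.resize(u6[:,:,::-1],(800,290)),cv2.resize(u[:,:,::-1],(800,290))]))
E
```

```text
t 12.25 tcp [484.2 225.  148. ] yaw 30.05 xax [ 0.001  0.001 -1.   ] j [ 4.320e-01  3.460e-01  1.924e+00  1.000e-03  8.700e-01 -9.300e-02] F [-1.7 -1.8 13.9] T [-0.3   0.32 -0.02] w 26.1
[-116.67035138   75.73774464   -0.53276909]
```

View pics/u68.png

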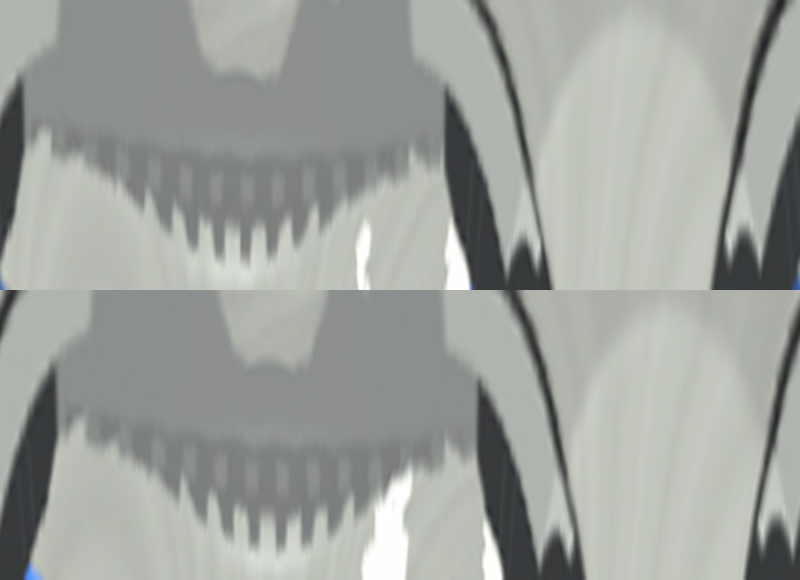

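```bash
cat >> h.py <<'E'
def rib(c,N=24,z=106,r0=28.,r1=30.,camdir=None,verb=False):
    th=np.arange(0,360,.5); u=unwrap(c,(484.2,225),z,np.arange(r0,r1,.2),th).astype(float).mean(2).mean(0)
    if camdir is None: camdir=np.degrees(np.arctan2(c['position'][1]-225,c['position'][0]-484.2))+180
    d=(th-camdir+180)%360-180   # far side visible
    w=np.where(np.abs(d)<45,np.cos(np.radians(d*2))**2,0)
    u=u-cv2.GaussianBlur(u[None],(0,0),20)[0]
    z_=(w*u*np.exp(-1j*N*np.radians(th))).sum(); 
    return abs(z_)/w.sum(), (-np.degrees(np.angle(z_))/N)%(360/N), camdir
E
python3 - <<'E'
from h import *
for n in ['w6','w8']:
    c=dict(np.load('pics/%s.npz'%n))
    for z,r0,r1 in[(106,27.5,30),(108,28.5,30.5),(104,27,29)]:
        print(n,z,[tuple(np.round(rib(c,N,z,r0,r1),1)) for N in (22,23,24,25,26,27)])
E
```

```text
w6 106 [(np.float64(0.4), np.float64(5.4), np.float64(285.7)), (np.float64(0.4), np.float64(1.9), np.float64(285.7)), (np.float64(0.3), np.float64(13.2), np.float64(285.7)), (np.float64(0.3), np.float64(9.1), np.float64(285.7)), (np.float64(0.2), np.float64(5.2), np.float64(285.7)), (np.float64(0.2), np.float64(1.8), np.float64(285.7))]
w6 108 [(np.float64(0.3), np.float64(1.9), np.float64(285.7)), (np.float64(0.3), np.float64(14.1), np.float64(285.7)), (np.float64(0.3), np.float64(10.2), np.float64(285.7)), (np.float64(0.4), np.float64(6.7), np.float64(285.7)), (np.float64(0.4), np.float64(3.6), np.float64(285.7)), (np.float64(0.3), np.float64(0.8), np.float64(285.7))]
w6 104 [(np.float64(0.3), np.float64(8.8), np.float64(285.7)), (np.float64(0.4), np.float64(4.9), np.float64(285.7)), (np.float64(0.4), np.float64(1.2), np.float64(285.7)), (np.float64(0.4), np.float64(12.3), np.float64(285.7)), (np.float64(0.3), np.float64(8.6), np.float64(285.7)), (np.float64(0.2), np.float64(5.3), np.float64(285.7))]
w8 106 [(np.float64(0.4), np.float64(3.9), np.float64(300.6)), (np.float64(0.4), n
[... 235 characters left out ...]
, np.float64(300.6))]
w8 108 [(np.float64(0.2), np.float64(0.4), np.float64(300.6)), (np.float64(0.3), np.float64(13.3), np.float64(300.6)), (np.float64(0.3), np.float64(10.0), np.float64(300.6)), (np.float64(0.4), np.float64(7.1), np.float64(300.6)), (np.float64(0.3), np.float64(4.5), np.float64(300.6)), (np.float64(0.3), np.float64(2.3), np.float64(300.6))]
w8 104 [(np.float64(0.3), np.float64(7.9), np.float64(300.6)), (np.float64(0.4), np.float64(4.4), np.float64(300.6)), (np.float64(0.4), np.float64(1.2), np.float64(300.6)), (np.float64(0.3), np.float64(12.7), np.float64(300.6)), (np.float64(0.3), np.float64(9.5), np.float64(300.6)), (np.float64(0.2), np.float64(6.8), np.float64(300.6))]
```

```bash
sed -i 's/484.2))+180$/484.2))/' h.py; python3 - <<'E'
from h import *
for n in ['w6','w8']:
    c=dict(np.load('pics/%s.npz'%n))
    for z,r0,r1 in[(108,28.5,30.5),(108,29,32)]:
        print(n,z,[[float(round(x,2)) for x in rib(c,N,z,r0,r1)] for N in (23,24,25,26,27,28)])
E
```

```text
w6 108 [[1.72, 2.37, 105.66], [2.12, 6.58, 105.66], [2.37, 10.47, 105.66], [2.43, 0.21, 105.66], [2.28, 4.04, 105.66], [1.95, 7.6, 105.66]]
w6 108 [[2.28, 1.93, 105.66], [2.66, 6.18, 105.66], [2.77, 10.12, 105.66], [2.59, 13.77, 105.66], [2.17, 3.86, 105.66], [1.63, 7.56, 105.66]]
w8 108 [[1.79, 3.0, 120.6], [2.24, 7.7, 120.6], [2.55, 12.08, 120.6], [2.65, 2.31, 120.6], [2.53, 6.61, 120.6], [2.21, 10.62, 120.6]]
w8 108 [[2.57, 2.21, 120.6], [2.92, 7.02, 120.6], [2.97, 11.47, 120.6], [2.7, 1.78, 120.6], [2.19, 6.17, 120.6], [1.53, 10.35, 120.6]]
```

send_rows:
  linear:
    - [0,0,0]
    - [0,0,0]
    - [0,0,0]
  spin: [2,4,4]
  gripper: [0,0,0]

```text
t: 12.6
tool_pos: [484.1, 225.0, 148.0]
eef_rot: [-0.465, 1.519, 0.467]
wrist_force: [-2.5, -1.0, 13.4]
grip_width: 26.7
```

```bash
cat > st.py <<'E'
from h import *
import sys
tool(); c=cam('wrist'); np.savez('pics/%s.npz'%sys.argv[1],**c)
print([[float(round(x,2)) for x in rib(c,N,108,r0,r1)] for N,r0,r1 in ((24,28.5,30.5),(25,28.5,30.5),(24,29,32),(25,29,32))])
E
python3 st.py w34
```

```text
t 12.6 tcp [484.1 225.  148. ] yaw 34.08 xax [ 0.001  0.001 -1.   ] j [ 4.320e-01  3.460e-01  1.924e+00  1.000e-03  8.710e-01 -1.640e-01] F [-2.5 -1.  13.4] T [-0.32  0.41  0.01] w 26.7
[[2.19, 11.22, 124.58], [2.48, 1.21, 124.58], [2.94, 10.5, 124.58], [2.99, 0.57, 124.58]]
```

send_rows:
  linear:
    - [0,0,0]
    - [0,0,0]
    - [0,0,0]
  spin: [2,4,4]
  gripper: [0,0,0]

```text
t: 12.95
tool_pos: [484.1, 225.0, 148.0]
eef_rot: [-0.519, 1.506, 0.521]
wrist_force: [-2.4, -1.8, 13.8]
grip_width: 26.5
```

```bash
python3 st.py w38
```

```text
t 12.95 tcp [484.1 225.  148. ] yaw 38.09 xax [ 0.001  0.001 -1.   ] j [ 4.320e-01  3.460e-01  1.924e+00  1.000e-03  8.710e-01 -2.340e-01] F [-2.4 -1.8 13.8] T [-0.38  0.4   0.05] w 26.5
[[2.14, 0.06, 128.54], [2.41, 5.05, 128.54], [2.86, 14.35, 128.54], [2.92, 4.43, 128.54]]
```

send_rows:
  linear:
    - [0,0,0]
    - [0,0,0]
    - [0,0,0.0001]
  spin: [2,4,4]
  gripper: [0,0,0]

```text
t: 13.3
tool_pos: [484.1, 225.0, 148.0]
eef_rot: [-0.574, 1.492, 0.575]
wrist_force: [-1.5, -2.4, 12.5]
grip_width: 26.1
```

```bash
python3 st.py w42
```

```text
t 13.3 tcp [484.1 225.  148. ] yaw 42.08 xax [ 0.001  0.001 -1.   ] j [ 4.320e-01  3.460e-01  1.924e+00  1.000e-03  8.710e-01 -3.030e-01] F [-1.5 -2.4 12.5] T [-0.29  0.45  0.06] w 26.1
[[2.09, 4.02, 132.5], [2.35, 9.0, 132.5], [2.85, 3.3, 132.5], [2.91, 8.4, 132.5]]
```

send_rows:
  linear:
    - [0,0,0.0001]
    - [0,0,0.0001]
    - [0,0,0.0002]
    - [0,0,0.0003]
    - [0,0,0.0004]
    - [0,0,0.0004]
    - [0,0,0.0005]
    - [0,0,0.0006]
    - [0,0,0.0006]
    - [0,0,0.0007]
  spin: [7,14,21,28,35,42,49,56,63,67]
  gripper: [0,0,0,0,0,0,0,0,0,0]

```text
t: 14.35
tool_pos: [483.8, 224.6, 148.7]
eef_rot: [-1.452, 1.03, 1.453]
wrist_force: [-3.1, -3.7, 13.8]
grip_width: 26.2
```

```bash
python3 st.py w109
```

```text
t 14.35 tcp [483.8 224.6 148.7] yaw 109.29 xax [ 0.     0.001 -1.   ] j [ 4.320e-01  3.450e-01  1.924e+00  1.000e-03  8.730e-01 -1.476e+00] F [-3.1 -3.7 13.8] T [-0.71  0.53 -0.06] w 26.2
[[1.25, 0.99, -161.24], [1.39, 8.95, -161.24], [1.62, 1.01, -161.24], [1.6, 8.98, -161.24]]
```

```bash
python3 - <<'E'
from h import *
ys={'w8':30.05,'w34':34.08,'w38':38.09,'w42':42.08,'w109':109.29}
for N in (20,22,23,24,25,26,27,28,30):
    p={n:rib(dict(np.load('pics/%s.npz'%n)),N,108,28.5,30.5) for n in ys}
    pit=360/N
    print(N,[(n,round(p[n][0],2),round((p[n][1]-p['w42'][1]-(ys[n]-ys['w42'])+pit/2)%pit-pit/2,2)) for n in ys])
L=[cv2.resize(unwrap(dict(np.load('pics/%s.npz'%n)),(484.2,225),108,np.arange(20,36,.2),np.arange(y-30,y+210,.5))[:,:,::-1],(800,290)) for n,y in (('w42',42.08),('w109',109.29))]
cv2.imwrite('pics/u42.png',np.vstack(L))
E
```

```text
20 [('w8', np.float64(0.51), np.float64(0.61)), ('w34', np.float64(0.56), np.float64(0.14)), ('w38', np.float64(0.61), np.float64(0.04)), ('w42', np.float64(0.61), np.float64(0.0)), ('w109', np.float64(0.22), np.float64(3.27))]
22 [('w8', np.float64(1.3), np.float64(0.64)), ('w34', np.float64(1.29), np.float64(0.17)), ('w38', np.float64(1.29), np.float64(0.02)), ('w42', np.float64(1.27), np.float64(0.0)), ('w109', np.float64(0.74), np.float64(4.49))]
23 [('w8', np.float64(1.79), np.float64(0.69)), ('w34', np.float64(1.76), np.float64(0.19)), ('w38', np.float64(1.74), np.float64(0.03)), ('w42', np.float64(1.71), np.float64(0.0)), ('w109', np.float64(1.02), np.float64(4.7))]
24 [('w8', np.float64(2.24), np.float64(0.71)), ('w34', np.float64(2.19), np.float64(0.2)), ('w38', np.float64(2.14), np.float64(0.03)), ('w42', np.float64(2.09), np.float64(0.0)), ('w109', np.float64(1.25), np.float64(4.76))]
25 [('w8', np.float64(2.55), np.float64(0.7)), ('w34', np.float64(2.48), np.float64(0.21)), ('w38', np.float64(2.41), np.float64(0.03)), ('w42', np.float64(2.35), np.float64(0.0)), ('w109', n
[... 244 characters left out ...]
 np.float64(4.66))]
27 [('w8', np.float64(2.53), np.float64(0.67)), ('w34', np.float64(2.44), np.float64(0.21)), ('w38', np.float64(2.32), np.float64(0.04)), ('w42', np.float64(2.26), np.float64(0.0)), ('w109', np.float64(1.31), np.float64(4.56))]
28 [('w8', np.float64(2.21), np.float64(0.64)), ('w34', np.float64(2.1), np.float64(0.2)), ('w38', np.float64(1.97), np.float64(0.04)), ('w42', np.float64(1.93), np.float64(0.0)), ('w109', np.float64(1.1), np.float64(4.45))]
30 [('w8', np.float64(1.23), np.float64(0.56)), ('w34', np.float64(1.11), np.float64(0.17)), ('w38', np.float64(0.96), np.float64(0.03)), ('w42', np.float64(0.96), np.float64(0.0)), ('w109', np.float64(0.53), np.float64(4.26))]
```

View pics/u42.png

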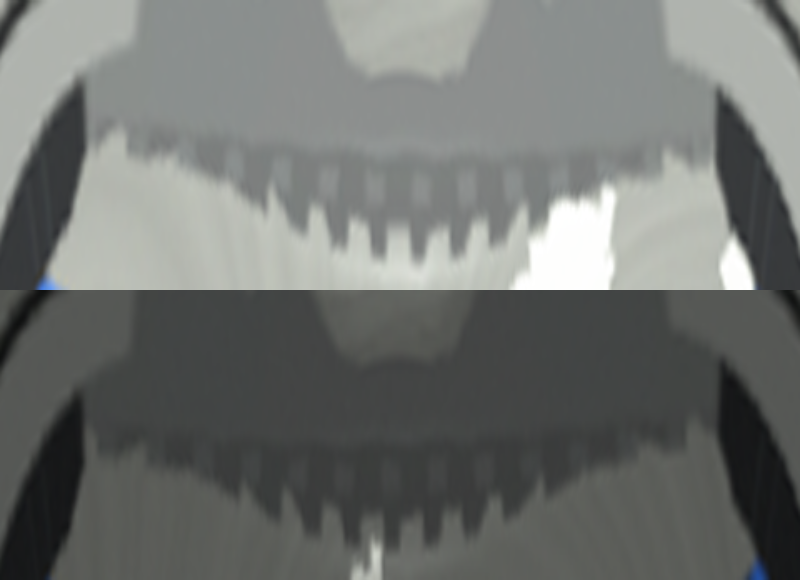

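```bash
python3 - <<'E'
from h import *
tool(); L=[]
for n in ('w42','w109'):
    c=dict(np.load('pics/%s.npz'%n)); L.append(cv2.resize(c['img'][190:350,240:400,::-1],(400,400),interpolation=cv2.INTER_CUBIC))
cv2.imwrite('pics/cmp.png',np.hstack(L))
keyang(cam('wrist'),'now')
E
```

```text
t 14.4 tcp [483.8 224.6 148.7] yaw 109.46 xax [ 0.     0.001 -1.   ] j [ 4.320e-01  3.450e-01  1.924e+00  1.000e-03  8.730e-01 -1.479e+00] F [-2.8 -3.  14.1] T [-0.73  0.51  0.05] w 26.1
now wing n 13 angle-from-tool(deg) 1.24 mean a,b 1.04 -21.6
now top n 57 angle 0.4 a 0.13
```

View pics/cmp.png

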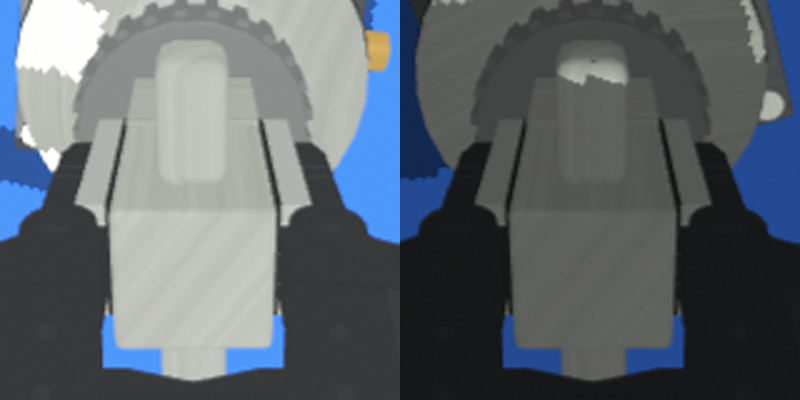

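send_rows:
  linear:
    - [0,0,0]
    - [0,0,0.0001]
    - [0,0,0.0001]
    - [0,0,0.0001]
    - [0,0,0.0001]
  spin: [2,4,6,7,7]
  gripper: [0,0,0,0,0]

```text
t: 14.95
tool_pos: [483.8, 224.5, 148.7]
eef_rot: [-1.536, 0.958, 1.536]
wrist_force: [-2.2, -4.1, 14.7]
grip_width: 26.2
```

```bash
python3 st.py w116
```

```text
t 14.95 tcp [483.8 224.5 148.7] yaw 116.06 xax [ 0.  0. -1.] j [ 4.320e-01  3.450e-01  1.924e+00  1.000e-03  8.730e-01 -1.594e+00] F [-2.2 -4.1 14.7] T [-0.78  0.52 -0.  ] w 26.2
[[1.38, 7.74, -154.53], [1.52, 1.32, -154.53], [1.85, 8.13, -154.53], [1.85, 1.6, -154.53]]
```

send_rows:
  linear:
    - [0,0,0]
    - [0,0,0]
    - [0,0,0.0001]
    - [0,0,0.0001]
    - [0,0,0.0001]
    - [0,0,0.0001]
    - [0,0,0.0001]
  spin: [2,4,6,8,10.5,10.5,10.5]
  gripper: [0,0,0,0,0,0,0]

```text
t: 15.7
tool_pos: [483.8, 224.4, 148.9]
eef_rot: [-1.661, 0.836, 1.661]
wrist_force: [-2.8, -5.2, 14.2]
grip_width: 26.0
```

```bash
python3 st.py w127; python3 - <<'E'
from h import *
c=cam('scene','s9.png'); i=cv2.imread('pics/s9.png')[110:250,280:440]; cv2.imwrite('pics/s9c.png',cv2.resize(i,None,fx=4,fy=4,interpolation=cv2.INTER_CUBIC))
cam('top','t9.png'); tool()
E
```

```text
t 15.7 tcp [483.8 224.4 148.9] yaw 126.54 xax [ 0.  0. -1.] j [ 0.431  0.344  1.924  0.     0.874 -1.777] F [-2.8 -5.2 14.2] T [-0.88  0.45  0.07] w 26.0
[[1.54, 3.14, -144.15], [1.67, 11.7, -144.15], [1.62, 3.33, -144.15], [1.52, 11.9, -144.15]]
t 15.85 tcp [483.7 224.5 148.9] yaw 126.54 xax [ 0.  0. -1.] j [ 0.432  0.344  1.924  0.     0.874 -1.777] F [-2.5 -4.7 14.8] T [-0.9   0.52  0.03] w 25.8
```

View pics/s9c.png

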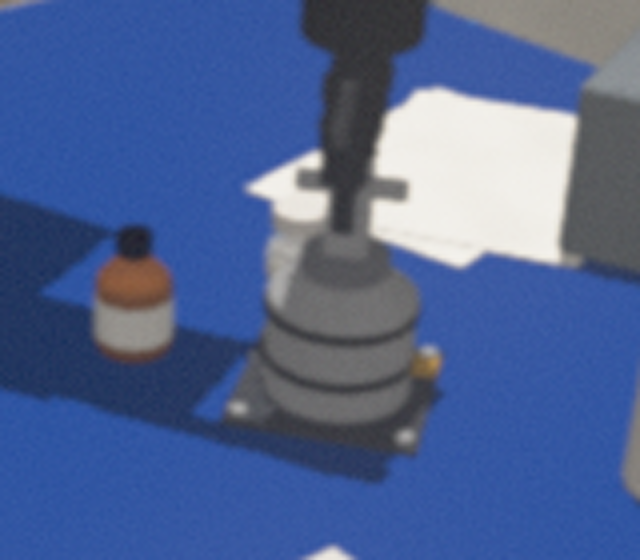

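View pics/t9.png

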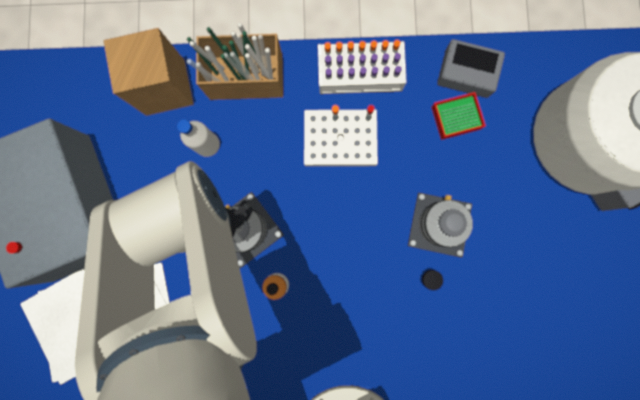

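```bash
python3 - <<'E'
from h import *
tool(); print(robot.finish_job()); tool()
E
```

```text
t 15.85 tcp [483.7 224.5 148.9] yaw 126.54 xax [ 0.  0. -1.] j [ 0.432  0.344  1.924  0.     0.874 -1.777] F [-2.5 -4.7 14.8] T [-0.9   0.52  0.03] w 25.8
the job is handed in; nothing more can be done
None
the job is handed in; nothing more can be done
```

I fitted the key fully home on the boss, screwed the cap down to its stop, and backed it off about a quarter turn. I handed the job in at 15.9 s, still gripping the key and pressing it down with about 14 N. No verdict came back.

**Checks that agreed:**
- **Fit:** the key met the cap at the expected height, and the final scene picture shows it seated on the cap.
- **Stop:** the torque rose from about 0.1 to 2 N m and the cap stopped descending.
- **Quarter turn:** the cap rose about 1.0 mm while backing off, as a quarter turn should. The cap's ribs in the wrist pictures kept step with the key to the end.
- **Bystanders:** the other things look unmoved in the final top picture, though the arm hides part of it.

**Checks that were less clean:**
- **Where the stop starts:** the stop gave gradually over about 10–15°, so its exact start is known only to about ±2.5°. I put the final opening at about 87–92°.
- **Lag behind the key:** partway through backing off, the ribs showed the cap dropping about 9.6° behind the key. I took this to be the key-to-boss play (about 10.3°) being used up, and turned further to make up for it. The rib count alone couldn't rule out a 4.7° lead, but the cap can't run ahead of the key.

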